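# Close up the honeycomb of hexagonal pots

## Robot

A 6-joint arm with a two-finger parallel gripper is mounted at the origin on a cart in front of the work surface, level with it; the furniture and walls round the work are solid. World frame = base frame: x ahead of the robot, y to its left, z up, the work surface at z = 0. Lengths are in mm, angles in rad, forces in N, time in s.
With the tool pointing down it reaches from about 300 to 775 mm from the base axis. Payload 14.6 kg.
Tool frame: the origin (TCP) lies between the finger pads; the fingertips stand 11 mm ahead of it and the grasp point (between the pads) lies 8 mm behind it; z points along the fingers, y is the direction in which the jaws open and shut (so a half turn about z gives the same grasp; the last joint's range is limited). The gripper opens to 94 mm and grips with 3 to 60 N. Pads are 16 mm wide; open, the fingers measure 119 mm over their backs; the gripper's body (75 mm by 177 mm) begins 78 mm behind the grasp point.
Start: joints at [-1.302, 0.3, 1.521, -0, 1.321, -0.067], TCP at [181.231, -519.273, 176.746] pointing down, gripper open.
Joint ranges: [-3.03, 3.03], [-0.79, 2.21], [0.23, 2.52], [-1.04, 4.18], [0, 3.07], [-2.55, 2.55]. Speed limits (rad/s): [2.22, 2.22, 2.57, 3.14, 3.14, 3.14].

## Interface

Orientations are given as a 3x3 rotation matrix whose columns are the frame's x, y, z axes.
In Python, from cell import observe, snapshot, calibration, sign_off gives the robot as it stands. The module is installed in compiled form; this text tells all that it offers.
- The arm moves only by the shell command python3 -m inch 'ROWS' [FORCE]. ROWS is JSON, a list of rows, each a list of 7 numbers: the shift along the tool's x, y, z each as a share of 40 mm, from -1 to 1, then the turn, a rotation vector about the tool's x, y, z each as a share of 0.12 rad, from -1 to 1, then the opening, from -1 (shut) to 1 (fully open), so that 0 is half open. A call has exactly 10 rows; each row shifts and turns the commanded pose from where the row before left it, along the tool's axes as they then stand; what a row does not reach is not made up. A row lasts 1/12 s, in which the tool goes at most 41.7 mm and 7.16 degrees, less where a joint would pass 70% of its speed; a pose out of reach is approached as far as the arm can. A call with a number of a shift or a turn outside -1 to 1 is refused whole. A call with a gripper value outside its range is refused whole. The fingers move at their own pace and stop on an object; FORCE is the grip in N (left out, the last holds). Time passes only in rows, so rows that do not move let the fingers close, or fill a call up. It gives the time, the measured TCP pose, the force and the opening at its end, in the units of the state.
- observe(): the state, without advancing time (a new reading comes with each control period).
- snapshot(name): name is "side" or "top" or "wrist"; returns the picture (400x640x3 uint8, red, green, blue); there is no depth.
- calibration(name): a dict with "K" (3x3 intrinsics, pixels), "position" and "orientation" of the camera in the world; the wrist camera has in their place "T_tool_cam" (4x4, takes a point from camera to tool coordinates, whose origin is the TCP and whose axes are the flange's). Camera axes: x right, y up, looking along -z (the intrinsics and any distortion apply to the point x, -y, -z); pixel columns grow to the right and rows downward; lengths in mm; the calibration is good to about 2 mm. A picture is of the moment at which its call begins: read the wrist's pose just before it. calibration takes no time and is no camera call.
- sign_off(): hands the job in, once; it reports no verdict.
The state is a dict: "t": time; "joints": joint angles; "joint_vel": joint speeds; "tau": joint torques, N m; "eef_pos": TCP position; "tcp_rot": TCP orientation; "wrist_force": force on the tool from outside, world axes, zero at the start; "wrist_torque": the same for the moment, N m; "gripper_width": finger opening in mm.
Only numpy, scipy, OpenCV 4.12 (cv2) and the standard library are available. Lean on these libraries where they do the work, as an engineer would, in place of code of your own. Each camera call takes 0.05 s, during which the arm holds its last target.

## Task

Two hexagonal clay pots already stand side by side in the shallow black tray. Pack the two loose hexagonal clay pots in with them, one in the notch on each side of the pair, so that each stands upright on the tray's floor with two of its flat sides against the flat sides of both standing pots; do not let the pots drop. The round pots do not belong in the tray.

Things in the scene. Friction and masses are not known exactly. Their poses are not given: they have to be found in the camera images.
- pot_a_center (a point): one loose hexagonal terracotta pot, straight-sided, hollow, 60 mm across flats, 69 over corners, 75 high, walls 5, 0.16 kg, upright on the bench. Point: its centre, half-way up. z up; two flats face its own +y and -y, corners point to +x and -x (repeats every 60 degrees). Grip from above across opposite flats.
- pot_b_center (a point): the other loose hexagonal terracotta pot, straight-sided, hollow, 60 mm across flats, 69 over corners, 75 high, walls 5, 0.16 kg, upright on the bench. Point: its centre, half-way up. z up; two flats face its own +y and -y, corners point to +x and -x (repeats every 60 degrees). Grip from above across opposite flats.
- tray: shallow black tray, fixed, 220 mm along its x, 180 along its y, floor 5 mm thick, rim 15 mm high in all, a small tab at the -x and +x ends. Origin: centre of its underside, on the bench; z up; its turn varies. To its left stands a green press 0.53 m tall; its lever reaches toward the robot to about x 0.48, y 0.2, high up: keep the arm clear of it.
- pair (a point): middle of the two hexagonal pots fixed in the tray (same size as the loose ones, axes 30 mm to +y and -y of here, touching, flats to +y and -y, tops 80 mm above the bench); axes as the tray's; 42.5 mm above the bench. Notches: a pot packed close has its centre 52 mm to -x or +x of here, two flats facing +y and -y; these stay free, so it can be held across them while set down.
Not all that is in view belongs to the job. What is shaped like the part that bears pot_a_center but green or pink is not meant.

How it is judged (in metres and radians):
At the end, for the whole second after the job is handed in: A loose hexagonal pot stands in each notch of the pair (either way round): axis 44 to 64 mm from the middle of the pair (52 touching), within 12 mm sideways, on the tray's floor, upright within 8 degrees, flats parallel to the pair's within 10 degrees, released, at rest (((x of pot_a_center in the frame of pair between -0.064 and -0.044 m and x of pot_b_center in the frame of pair between 0.044 and 0.064 m) or (x of pot_a_center in the frame of pair between 0.044 and 0.064 m and x of pot_b_center in the frame of pair between -0.064 and -0.044 m)) and y of pot_a_center in the frame of pair between -0.012 and 0.012 m and z of pot_a_center in the frame of pair between -0.003 and 0.006 m and angle between each of pot_a_center, pot_b_center's own z axis and vertical below 0.15 rad and (angle between the x axis of pot_a_center and the x axis of pair, either way round below 0.18 rad or angle between the x axis of pot_a_center and the x axis of pair, either way round between 0.867 and 1.227 rad) and linear speed of each of pot_a, pot_b below 0.02 m/s and y of pot_b_center in the frame of pair between -0.012 and 0.012 m and z of pot_b_center in the frame of pair between -0.003 and 0.006 m and (angle between the x axis of pot_b_center and the x axis of pair, either way round below 0.18 rad or angle between the x axis of pot_b_center and the x axis of pair, either way round between 0.867 and 1.227 rad)).
It fails at once if a hexagonal clay pot is let fall from more than about 30 mm up (contact force between pot_a and anything else below 0.02 N and height (world z) of pot_a_center above 0.078 m).
It fails at once if a hexagonal clay pot is let fall from more than about 30 mm up (contact force between pot_b and anything else below 0.02 N and height (world z) of pot_b_center above 0.078 m).
It also fails if it takes over 69 s, if anything falls off the work surface, if the arm or the gripper's body presses on something with over 40 N, if the wrist force passes 120 N, or if a joint passes its speed limit or range.

## Working session

There is one attempt and no reset: what is moved stays moved. The work goes in short steps, Python scripts to look and compute and a shell command to move; the robot and the scene stay as the last step left them, time stands still between calls to the robot, and variables do not carry over. Pictures are saved under pics/ and viewed, and the job is handed in when it is done.

```bash
ls; mkdir -p pics
cat > look.py <<'E'
import sys,cv2
from cell import observe,snapshot,calibration
for n in sys.argv[2:]:
    cv2.imwrite(f'pics/{sys.argv[1]}_{n}.png',snapshot(n)[:,:,::-1])
E
python3 look.py a top side; python3 -c "
from cell import *
for n in ['top','side','wrist']: print(calibration(n))
print(observe())"
```

```text
pics
{'K': array([[361.36748118,   0.        , 326.49829244],
       [  0.        , 361.36748118, 196.41706173],
       [  0.        ,   0.        ,   1.        ]]), 'position': array([ 460.25469287, -234.56169948,  926.34550978]), 'orientation': array([[-0.00127342,  0.99851402, -0.05448063],
       [-0.99987822, -0.00211876, -0.01546147],
       [-0.01555392,  0.0544543 ,  0.99839511]])}
{'K': array([[386.02740731,   0.        , 318.44094567],
       [  0.        , 386.02740731, 198.33269904],
       [  0.        ,   0.        ,   1.        ]]), 'position': array([501.80575784, 405.98773153, 628.1777411 ]), 'orientation': array([[-0.99970333, -0.022605  ,  0.00907015],
       [ 0.02190551, -0.6716163 ,  0.74057524],
       [-0.01064904,  0.74055422,  0.67191223]])}
{'K': array([[284.61533645,   0.        , 319.1666973 ],
       [  0.        , 284.61533645, 200.66528854],
       [  0.        ,   0.        ,   1.        ]]), 'T_tool_cam': array([[ 6.76654900e-04,  9.70780182e-01,  2.39969539e-01,
         6.85893740e+01],
       [ 9.99999616e-01, -5.23451541e-04, -7.02165193e-04,
   
[... 283 characters left out ...]
23e-05,
        1.32069828e+00, -6.66107360e-02]), 'joint_vel': array([ 0.00049307, -0.0029789 , -0.00275959, -0.0003024 , -0.00066802,
       -0.00097317]), 'tau': array([ 1.34997339e-03, -5.32644582e+01, -3.53282332e+01,  7.09121092e-02,
        2.34559318e-02, -8.16697707e-05]), 'eef_pos': array([ 181.15697746, -519.02464962,  176.25105123]), 'tcp_rot': array([[ 9.44143954e-01,  3.29533173e-01, -2.88056450e-04],
       [ 3.29533294e-01, -9.44143440e-01,  9.86562056e-04],
       [ 5.31383169e-05, -1.02638079e-03, -9.99999472e-01]]), 'wrist_force': array([0.03862792, 0.12872473, 0.41561621]), 'wrist_torque': array([-0.03983119,  0.06027926, -0.03365156]), 'gripper_width': 93.85482146354735}
```

View pics/a_top.png

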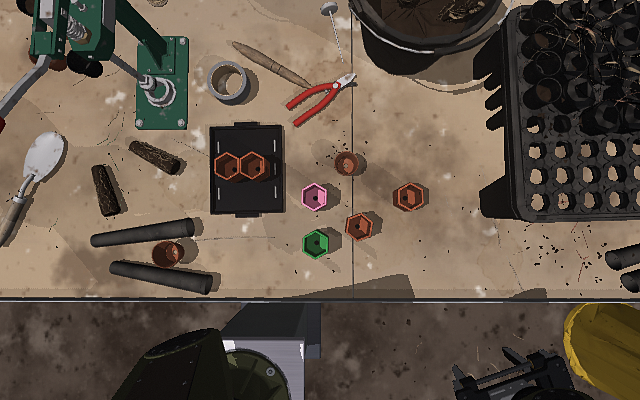

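View pics/a_side.png

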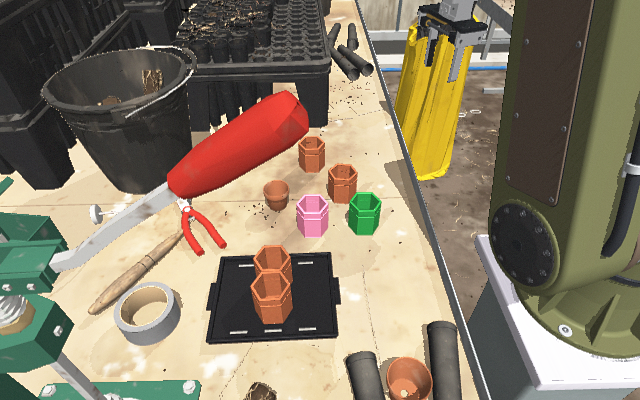

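Hexagonal candidates in the top view are two terracotta pots at (359,226) and (409,197), pink at (314,197) and green at (316,243). The round pots at (346,163) and (167,253) are out. The two terracotta hexagons fit the description; I'll confirm with an enlarged crop.

```bash
python3 -c "
import cv2
t=cv2.imread('pics/a_top.png'); s=cv2.imread('pics/a_side.png')
cv2.imwrite('pics/c1.png',cv2.resize(t[150:260,300:440],None,fx=5.7,fy=5.4,interpolation=cv2.INTER_CUBIC)[:,:])
cv2.imwrite('pics/c2.png',cv2.resize(t[115:225,200:300],None,fx=5,fy=5,interpolation=cv2.INTER_CUBIC))
cv2.imwrite('pics/c3.png',cv2.resize(s[120:245,260:390],None,fx=4.5,fy=4.5,interpolation=cv2.INTER_CUBIC))
cv2.imwrite('pics/c4.png',cv2.resize(s[230:350,200:350],None,fx=5,fy=5,interpolation=cv2.INTER_CUBIC))
"
```

```text
(no output)
```

View pics/c1.png

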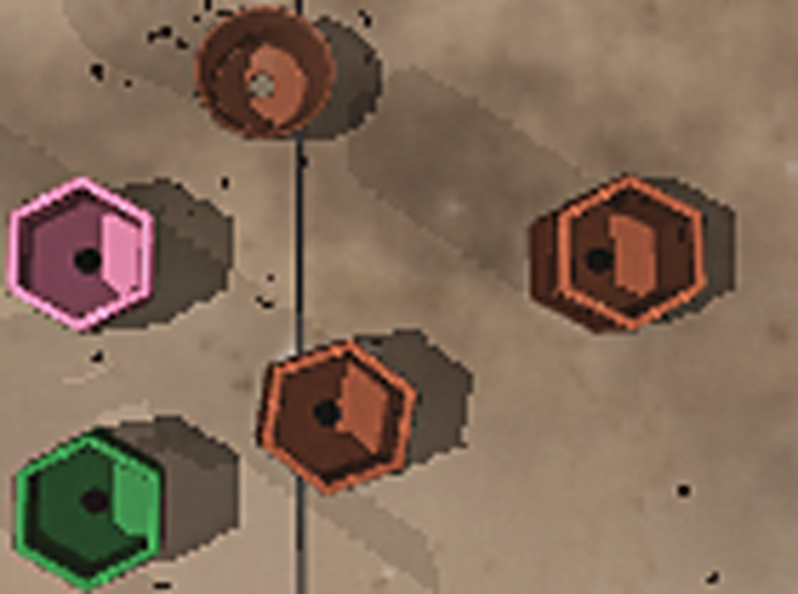

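View pics/c2.png

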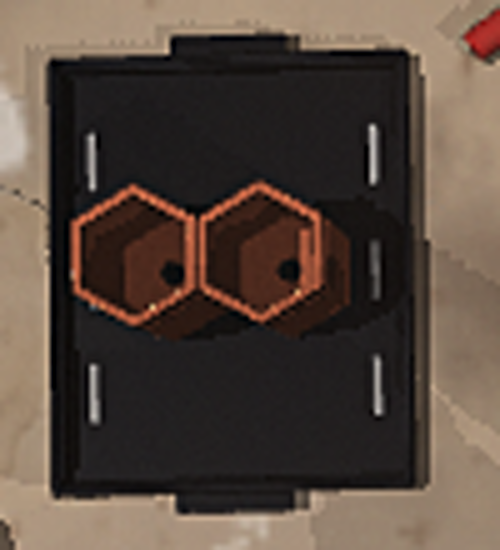

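View pics/c3.png

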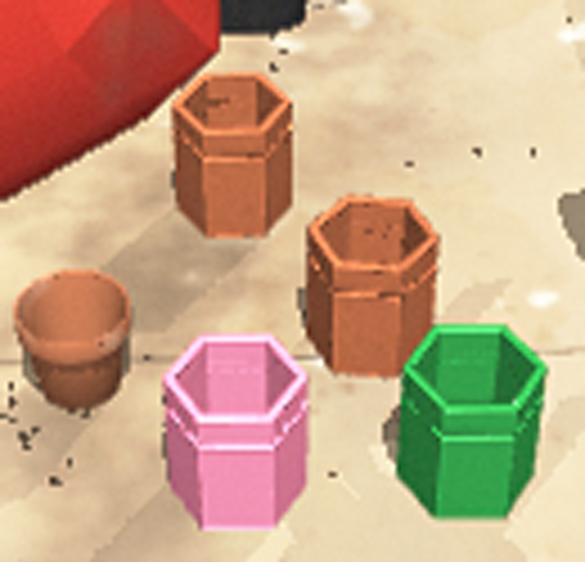

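View pics/c4.png

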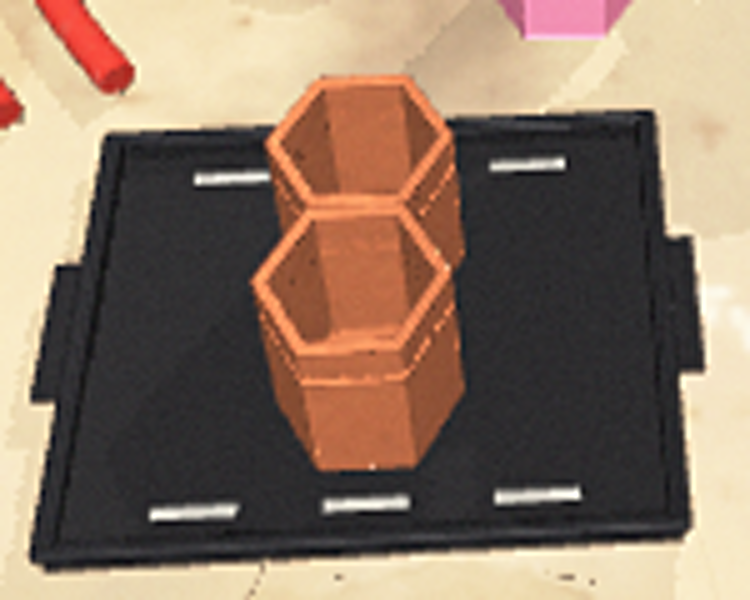

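The crops show plain terracotta hexagons at top (359,226) and (409,197), matching side (342,183) and (311,154). The pair is at top (228,166) and (253,166). I'll triangulate the rim corners from both views.

```bash
cat > geo.py <<'E'
import numpy as np
from scipy.optimize import least_squares
from cell import calibration
def proj(P,K,pos,R):
    c=(np.asarray(P)-pos)@R
    return np.c_[K[0,0]*c[:,0]/-c[:,2]+K[0,2], K[1,1]*-c[:,1]/-c[:,2]+K[1,2]]
def cam(n):
    c=calibration(n); return c['K'],np.array(c['position']),np.array(c['orientation'])
def full(pts,s,off):
    s=np.array(s)*np.ones(2); return (np.array(pts,float)+.5)/s-.5+np.array(off)
def hexa(p,r=34.64):
    x,y,z,th=p; a=th+np.arange(6)*np.pi/3
    return np.c_[x+r*np.cos(a),y+r*np.sin(a),np.full(6,z)]
def fit(obs,p0,fixz=None):
    # obs: list of (cam,pts); match nearest
    def res(p):
        if fixz is not None: p=[p[0],p[1],fixz,p[2]]
        o=[]
        for c,q in obs:
            m=proj(hexa(p),*c); d=q[:,None]-m[None]
            k=(d**2).sum(2).argmin(1); o.append((q-m[k]).ravel())
        return np.concatenate(o)
    p0=list(p0)
    if fixz is not None: p0=[p0[0],p0[1],p0[3]]
    best=None
    for t in np.arange(0,60,10):
        p=p0.copy(); p[-1]=np.deg2rad(t); r=least_squares(res,p)
        if best is None or r.cost<best.cost: best=r
    p=best.x.copy(); p[-1]=(np.rad2deg(p[-1])+30)%60-30
    return p.round(2), np.sqrt(2*best.cost/len(best.fun)).round(2)
E
cat > m1.py <<'E'
from geo import *
T,S=cam('top'),cam('side')
D={'A':(full([(270,366),(347,342),(414,403),(404,466),(329,493),(262,435)],(5.7,5.4),(300,150)),full([(350,197),(410,200),(438,240),(395,270),(335,262),(308,232)],4.5,(260,120))),
'B':(full([(630,178),(703,212),(697,292),(632,328),(560,290),(562,208)],(5.7,5.4),(300,150)),full([(205,75),(262,75),(292,103),(265,132),(205,132),(174,103)],4.5,(260,120))),
'P+':(full([(133,186),(195,220),(195,288),(134,324),(74,288),(74,220)],5,(200,115)),full([(310,207),(403,207),(449,268),(405,350),(305,352),(253,282)],5,(200,230))),
'P-':(full([(260,183),(320,215),(320,286),(260,321),(202,288),(202,220)],5,(200,115)),full([(325,77),(410,77),(453,140),(405,200),(310,205),(267,145)],5,(200,230)))}
for k,(t,s) in D.items():
    c=t.mean(0); K,pos,R=T
    d=R@np.array([(c[0]-K[0,2])/K[0,0],-(c[1]-K[1,2])/K[0,0],-1]); g=pos+d*(75-pos[2])/d[2]
    z=75 if k in'AB' else 80
    p0=[g[0],g[1],z,0]
    print(k,fit([(T,t),(S,s)],p0),'top',fit([(T,t)],p0,z),'side',fit([(S,s)],p0,z))
E
python3 m1.py
```

```text
A (array([ 435.82, -297.5 ,   72.44,  -10.84]), np.float64(0.91)) top (array([ 434.97, -297.12,  -10.8 ]), np.float64(1.02)) side (array([ 437.  , -294.61,  -10.86]), np.float64(0.72))
B (array([ 507.15, -418.91,   72.41,   -0.95]), np.float64(0.47)) top (array([ 507.  , -418.27,   -1.34]), np.float64(0.57)) side (array([ 5.0713e+02, -4.1537e+02, -2.4000e-01]), np.float64(0.39))
P+ (array([580.84,  15.86,  77.64,   1.93]), np.float64(0.65)) top (array([5.8036e+02, 1.5360e+01, 4.4000e-01]), np.float64(0.53)) side (array([580.6 ,  17.37,   2.82]), np.float64(0.72))
P- (array([ 5.8218e+02, -4.4170e+01,  7.6820e+01,  5.8000e-01]), np.float64(0.61)) top (array([581.18, -44.72,   1.03]), np.float64(0.62)) side (array([ 5.8205e+02, -4.1800e+01,  2.9000e-01]), np.float64(0.63))
```

```bash
cat > tgt.py <<'E'
# usage: tgt.py x y z psi_deg -> delta (tool axes, in units) and turn units; translate first, then turn
import sys,numpy as np
from cell import observe
from scipy.spatial.transform import Rotation as Ro
x,y,z,psi=map(float,sys.argv[1:5]); o=observe(); R=np.array(o['tcp_rot']); p=np.array(o['eef_pos'])
d=R.T@(np.array([x,y,z])-p)/40
a=np.deg2rad(psi);c,s=np.cos(a),np.sin(a)
Rt=np.array([[c,s,0],[s,-c,0],[0,0,-1]])
print('t',o['t'],'pos',p.round(1),'psi',np.rad2deg(np.arctan2(R[1,0],R[0,0])).round(2),'shift',d.round(2),'norm',np.linalg.norm(d).round(2),'turn',(Ro.from_matrix(R.T@Rt).as_rotvec()/.12).round(2),'w',round(o['gripper_width'],1),'F',np.round(o['wrist_force'],1))
E
python3 tgt.py 436 -297.5 170 -10.8
```

```text
t 0.1 pos [ 181.2 -519.   176.3] psi 19.24 shift [ 7.84 -3.13  0.16] norm 8.44 turn [-0.01  0.    4.37] w 93.9 F [0.  0.1 0.4]
```

```bash
python3 -m inch '[[0.78,-0.31,0,0,0,0,0.7],[0.78,-0.31,0,0,0,0,0.7],[0.78,-0.31,0,0,0,0,0.7],[0.78,-0.31,0,0,0,0,0.7],[0.78,-0.31,0,0,0,0,0.7],[0.78,-0.31,0,0,0,0,0.7],[0.78,-0.31,0,0,0,0,0.7],[0.78,-0.31,0,0,0,0,0.7],[0.78,-0.31,0,0,0,0,0.7],[0.78,-0.31,0,0,0,0,0.7]]' 15; python3 tgt.py 436 -297.5 170 -10.8
```

```text
t: 0.93
eef_pos: [435.9, -298.0, 176.6]
tcp_rot: [[0.944, 0.329, -0.0], [0.329, -0.944, 0.0], [-0.0, -0.0, -1.0]]
wrist_force: [-1.1, -0.7, 0.5]
gripper_width: 80.0
t 0.9333 pos [ 435.9 -298.   176.6] psi 19.24 shift [ 0.01 -0.01  0.16] norm 0.16 turn [-0.    0.    4.37] w 80.0 F [-1.1 -0.7  0.5]
```

```bash
python3 -m inch '[[0,0,0,0,0,0.73,0.7],[0,0,0,0,0,0.73,0.7],[0,0,0,0,0,0.73,0.7],[0,0,0,0,0,0.73,0.7],[0,0,0,0,0,0.73,0.7],[0,0,0,0,0,0.72,0.7],[0,0,0,0,0,0,0.7],[0,0,0,0,0,0,0.7],[0,0,0,0,0,0,0.7],[0,0,0,0,0,0,0.7]]'; python3 tgt.py 436 -297.5 170 -10.8; python3 look.py b wrist
```

```text
t: 1.77
eef_pos: [434.9, -299.3, 176.7]
tcp_rot: [[0.983, -0.185, -0.0], [-0.185, -0.983, 0.0], [-0.0, -0.0, -1.0]]
wrist_force: [-0.2, -0.2, -0.0]
gripper_width: 79.8
t 1.7667 pos [ 434.9 -299.3  176.7] psi -10.69 shift [ 0.02 -0.05  0.17] norm 0.18 turn [-0.    0.    0.02] w 79.8 F [-0.2 -0.2 -0. ]
```

View pics/b_wrist.png

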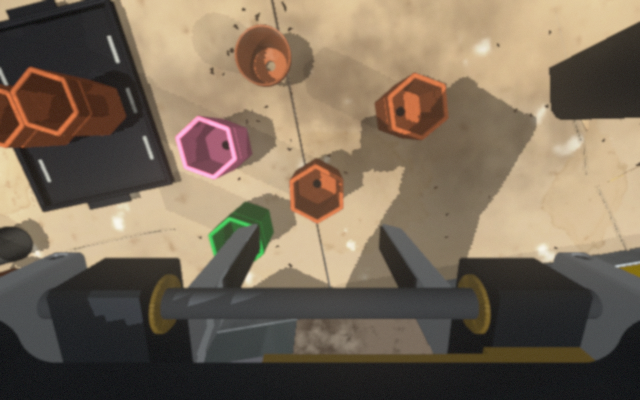

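The wrist view shows pot A at (317,190), with its flats parallel to the jaws, and pot B at (415,105). Green at (240,233) is near the left finger.

```bash
python3 -c "
import cv2
t=cv2.imread('pics/b_wrist.png')
cv2.imwrite('pics/c5.png',cv2.resize(t[150:230,270:370],None,fx=7,fy=7,interpolation=cv2.INTER_CUBIC))
cv2.imwrite('pics/c6.png',cv2.resize(t[60:150,365:465],None,fx=6,fy=6,interpolation=cv2.INTER_CUBIC))
cv2.imwrite('pics/c7.png',cv2.resize(t[190:280,195:345],None,fx=5,fy=5,interpolation=cv2.INTER_CUBIC))"
```

```text
(no output)
```

View pics/c5.png

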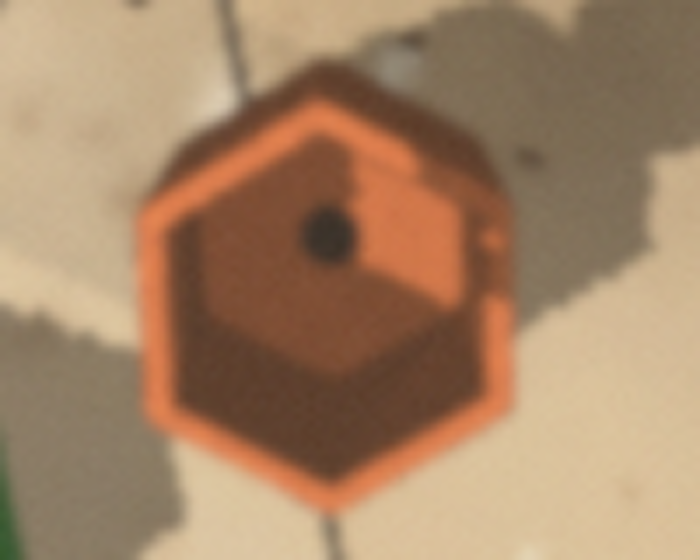

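View pics/c6.png

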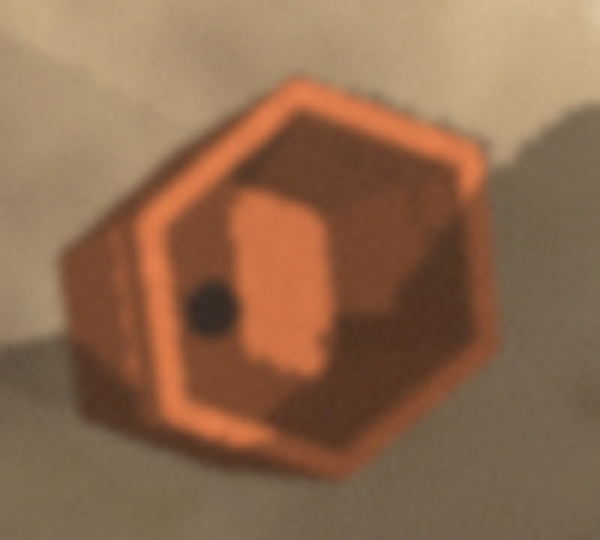

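View pics/c7.png

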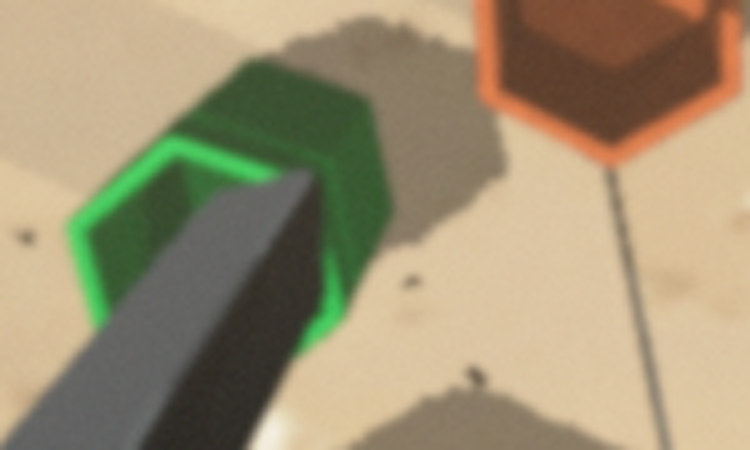

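```bash
cat > m2.py <<'E'
from geo import *
import numpy as np
from cell import observe
def wcam(o):
    c=calibration('wrist'); Tt=np.array(c['T_tool_cam']); R=np.array(o['tcp_rot']); p=np.array(o['eef_pos'])
    return c['K'],p+R@Tt[:3,3],R@Tt[:3,:3]
if __name__=='__main__':
    W=wcam(observe());T=cam('top');S=cam('side')
    from m1 import D
    wa=full([(318,97),(512,212),(513,408),(331,513),(147,412),(140,212)],7,(270,150))
    wb=full([(298,76),(485,150),(500,345),(345,478),(168,418),(138,215)],6,(365,60))
    g=full([(90,432),(160,462),(157,542),(90,588),(17,550),(20,470)],(5.7,5.4),(300,150))
    for n,w,k,p0 in (('A',wa,'A',[435,-297,75,0]),('B',wb,'B',[507,-418,75,0])):
        print(n,'wrist',fit([(W,w)],p0,75),'w+top',fit([(W,w),(T,D[k][0])],p0),'all',fit([(W,w),(T,D[k][0]),(S,D[k][1])],p0))
    print('green',fit([(T,g)],[395,-200,75,0],75))
E
python3 m2.py | grep -v "^P"
```

```text
A (array([ 435.82, -297.5 ,   72.44,  -10.84]), np.float64(0.91)) top (array([ 434.97, -297.12,  -10.8 ]), np.float64(1.02)) side (array([ 437.  , -294.61,  -10.86]), np.float64(0.72))
B (array([ 507.15, -418.91,   72.41,   -0.95]), np.float64(0.47)) top (array([ 507.  , -418.27,   -1.34]), np.float64(0.57)) side (array([ 5.0713e+02, -4.1537e+02, -2.4000e-01]), np.float64(0.39))
A wrist (array([ 435.19, -297.38,   -9.8 ]), np.float64(0.74)) w+top (array([ 434.12, -297.17,   69.07,   -9.99]), np.float64(0.82)) all (array([ 435.06, -297.31,   72.56,  -10.1 ]), np.float64(0.87))
B wrist (array([ 506.84, -418.99,    0.68]), np.float64(0.65)) w+top (array([ 5.0703e+02, -4.2061e+02,  6.9580e+01,  3.7000e-01]), np.float64(0.59)) all (array([ 5.0700e+02, -4.2005e+02,  7.1420e+01,  3.2000e-01]), np.float64(0.53))
green (array([ 396.17, -194.74,    1.37]), np.float64(0.57))
```

```bash
python3 tgt.py 435.2 -297.3 42 -10.2; python3 -m inch '[[0.02,-0.05,0,0,0,-0.07,0.7],[0,0,0.5,0,0,0,0.7],[0,0,0.5,0,0,0,0.7],[0,0,0.5,0,0,0,0.7],[0,0,0.5,0,0,0,0.7],[0,0,0.5,0,0,0,0.7],[0,0,0.4,0,0,0,0.7],[0,0,0.3,0,0,0,0.7],[0,0,0.15,0,0,0,0.7],[0,0,0,0,0,0,0.7]]';python3 tgt.py 435.2 -297.3 42 -10
```

```text
t 1.8167 pos [ 434.9 -299.4  176.7] psi -10.72 shift [-0.   -0.05  3.37] norm 3.37 turn [-0.    0.   -0.07] w 80.2 F [-0.2  0.5  0.7]
t: 2.65
eef_pos: [435.7, -297.1, 41.7]
tcp_rot: [[0.984, -0.178, -0.002], [-0.178, -0.984, 0.001], [-0.002, -0.001, -1.0]]
wrist_force: [-0.3, 0.2, 0.3]
gripper_width: 80.1
t 2.65 pos [ 435.7 -297.1   41.7] psi -10.28 shift [-0.01  0.01 -0.01] norm 0.02 turn [-0.01  0.01 -0.04] w 80.1 F [-0.3  0.2  0.3]
```

```bash
python3 -m inch '[[0,0,0,0,0,0,-1],[0,0,0,0,0,0,-1],[0,0,0,0,0,0,-1],[0,0,0,0,0,0,-1],[0,0,0,0,0,0,-1],[0,0,0,0,0,0,-1],[0,0,0,0,0,0,-1],[0,0,0,0,0,0,-1],[0,0,0,0,0,0,-1],[0,0,0,0,0,0,-1]]' 20;python3 tgt.py 435.2 -297.3 42 -10
```

```text
t: 3.48
eef_pos: [436.5, -297.7, 43.5]
tcp_rot: [[0.984, -0.179, 0.001], [-0.179, -0.984, -0.001], [0.001, 0.0, -1.0]]
wrist_force: [0.5, 1.9, 5.8]
gripper_width: 59.3
t 3.4833 pos [ 436.5 -297.7   43.5] psi -10.32 shift [-0.03 -0.    0.04] norm 0.05 turn [ 0.   -0.01 -0.05] w 59.3 F [0.5 1.9 5.8]
```

```bash
python3 -m inch '[[0,0,-0.1,0,0,0,-1],[0,0,-0.2,0,0,0,-1],[0,0,-0.3,0,0,0,-1],[0,0,-0.4,0,0,0,-1],[0,0,-0.5,0,0,0,-1],[0,0,-0.5,0,0,0,-1],[0,0,-0.4,0,0,0,-1],[0,0,-0.3,0,0,0,-1],[0,0,-0.1,0,0,0,-1],[0,0,0,0,0,0,-1]]';python3 tgt.py 634 -13 155 1.2; python3 look.py d wrist
```

```text
t: 4.32
eef_pos: [436.3, -297.8, 155.8]
tcp_rot: [[0.984, -0.179, 0.001], [-0.179, -0.984, -0.001], [0.001, 0.001, -1.0]]
wrist_force: [0.8, -0.1, -2.5]
gripper_width: 59.5
t 4.3167 pos [ 436.3 -297.8  155.8] psi -10.33 shift [ 3.59 -7.89  0.02] norm 8.67 turn [ 0.01 -0.01 -1.68] w 59.5 F [ 0.8 -0.1 -2.5]
```

View pics/d_wrist.png

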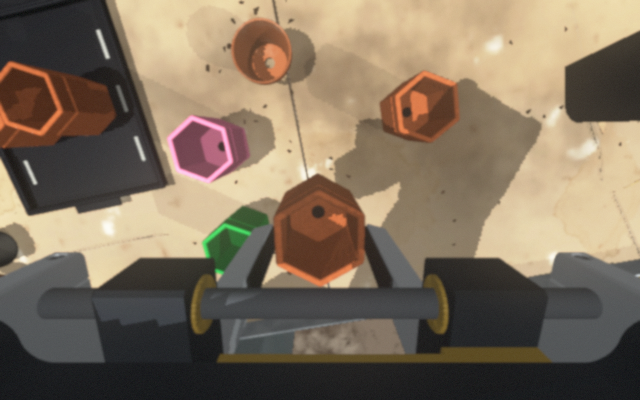

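```bash
python3 -c "
import cv2
t=cv2.imread('pics/d_wrist.png')
cv2.imwrite('pics/c8.png',cv2.resize(t[165:295,260:380],None,fx=5,fy=4.5,interpolation=cv2.INTER_CUBIC))"
```

```text
(no output)
```

View pics/c8.png

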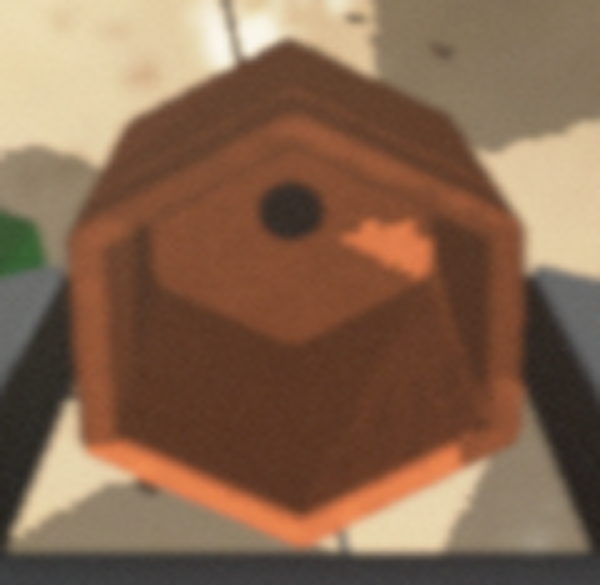

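Run:
```python
from geo import *
c=calibration('wrist');Tt=np.array(c['T_tool_cam']);W=(c['K'],Tt[:3,3],Tt[:3,:3])
q=full([(295,112),(522,228),(520,440),(303,546),(88,440),(72,232)],(5,4.5),(260,165))
print(fit([(W,q)],[0,0,-31,0],-31.5),fit([(W,q)],[0,0,-31,0]))
```

```text
(array([-1.47,  1.49, -0.8 ]), np.float64(1.01)) (array([ -3.17,   1.5 , -26.98,  -0.8 ]), np.float64(0.49))
```

```bash
python3 tgt.py 640 -13.3 155 1.2; python3 -m inch '[[0.2,-0.4,0,0,0,0,-1],[0.37,-0.8,0,0,0,0,-1],[0.4,-0.87,0,0,0,0,-1],[0.4,-0.87,0,0,0,0,-1],[0.4,-0.87,0,0,0,0,-1],[0.4,-0.87,0,0,0,0,-1],[0.4,-0.87,0,0,0,0,-1],[0.4,-0.87,0,0,0,0,-1],[0.4,-0.83,0,0,0,0,-1],[0.3,-0.55,0,0,0,0,-1]]';python3 tgt.py 640 -13.3 155 1.2
```

```text
t 4.3667 pos [ 436.  -297.6  154.7] psi -10.33 shift [ 3.74 -7.91 -0.01] norm 8.75 turn [ 0.   -0.   -1.68] w 59.2 F [ 0.4  0.3 -2.1]
t: 5.2
eef_pos: [637.1, -13.9, 153.2]
tcp_rot: [[0.984, -0.178, -0.002], [-0.178, -0.984, 0.001], [-0.002, -0.0, -1.0]]
wrist_force: [-0.8, 0.2, -2.3]
gripper_width: 59.8
t 5.2 pos [637.1 -13.9 153.2] psi -10.23 shift [ 0.07 -0.03 -0.05] norm 0.09 turn [-0.    0.02 -1.66] w 59.8 F [-0.8  0.2 -2.3]
```

```bash
python3 -m inch '[[0.05,0,0,0,0,-0.3,-1],[0.05,0,0,0,0,-0.4,-1],[0,0,0,0,0,-0.4,-1],[0,0,0,0,0,-0.4,-1],[0,0,0,0,0,-0.16,-1],[0,0,0,0,0,0,-1],[0,0,0,0,0,0,-1],[0,0,0,0,0,0,-1],[0,0,0,0,0,0,-1],[0,0,0,0,0,0,-1]]';python3 tgt.py 640 -13.3 155 1.2; python3 look.py e wrist top side
```

```text
t: 6.03
eef_pos: [640.4, -17.6, 154.7]
tcp_rot: [[1.0, 0.018, -0.0], [0.018, -1.0, 0.0], [-0.0, -0.0, -1.0]]
wrist_force: [-0.1, 0.9, -2.2]
gripper_width: 59.4
t 6.0333 pos [640.4 -17.6 154.7] psi 1.05 shift [-0.01 -0.11 -0.01] norm 0.11 turn [-0.    0.   -0.02] w 59.4 F [-0.1  0.9 -2.2]
```

View pics/e_wrist.png

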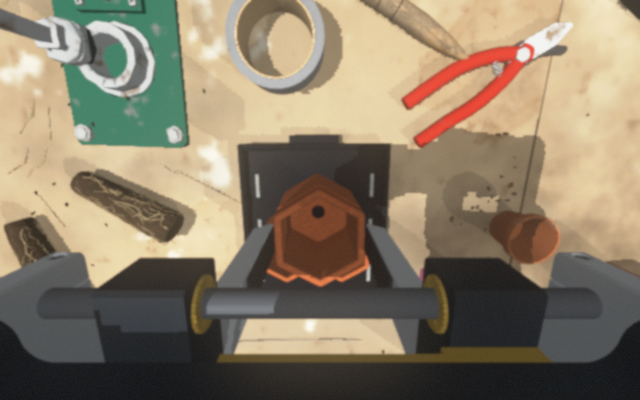

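View pics/e_side.png

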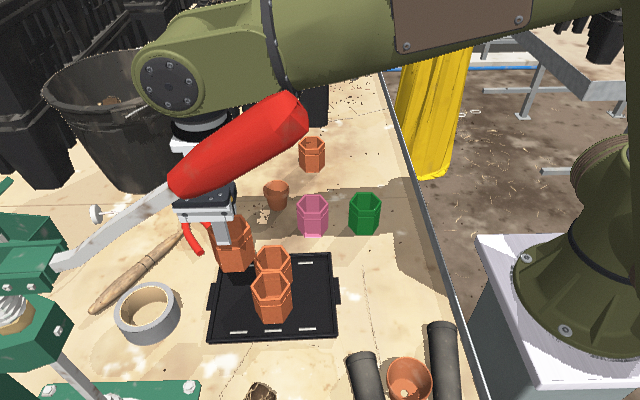

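View pics/e_top.png

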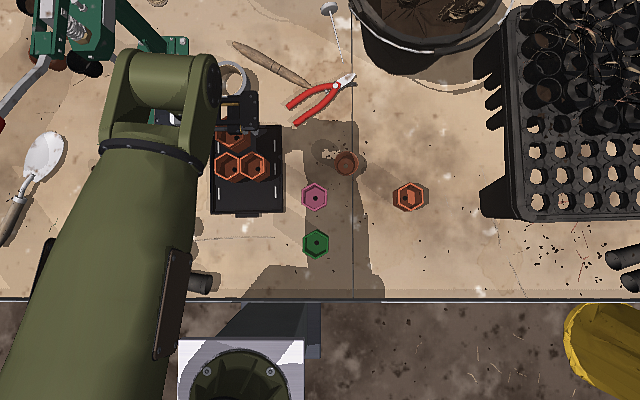

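```bash
python3 -m inch '[[-0.07,-0.11,0,0,0,-0.02,-1],[0,0,0.1,0,0,0,-1],[0,0,0.25,0,0,0,-1],[0,0,0.4,0,0,0,-1],[0,0,0.5,0,0,0,-1],[0,0,0.5,0,0,0,-1],[0,0,0.4,0,0,0,-1],[0,0,0.2,0,0,0,-1],[0,0,0.05,0,0,0,-1],[0,0,0,0,0,0,-1]]';python3 tgt.py 637.7 -13.4 48.5 1.2; python3 look.py f wrist top side; python3 -c "
import cv2,numpy as np
t=cv2.imread('pics/f_top.png');s=cv2.imread('pics/f_side.png')
a=cv2.resize(t[100:225,195:305],None,fx=3.6,fy=4,interpolation=cv2.INTER_CUBIC)
b=cv2.resize(s[215:340,190:300],None,fx=3.6,fy=4,interpolation=cv2.INTER_CUBIC)
cv2.imwrite('pics/c9.png',np.hstack([a,b]))"
```

```text
t: 7.02
eef_pos: [637.4, -13.2, 58.4]
tcp_rot: [[1.0, 0.021, -0.001], [0.021, -1.0, 0.0], [-0.001, -0.0, -1.0]]
wrist_force: [-0.7, -0.2, -1.7]
gripper_width: 59.7
t 7.0167 pos [637.4 -13.2  58.4] psi 1.23 shift [0.01 0.   0.25] norm 0.25 turn [-0.  0.  0.] w 59.7 F [-0.7 -0.2 -1.7]
```

View pics/c9.png

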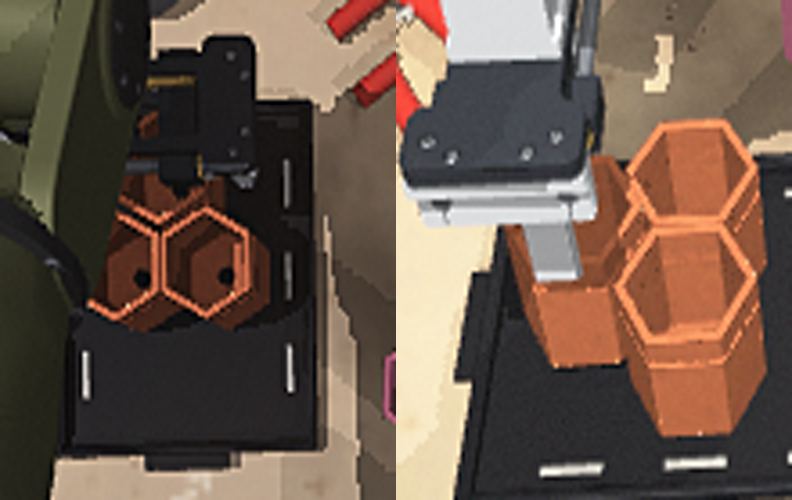

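View pics/f_wrist.png

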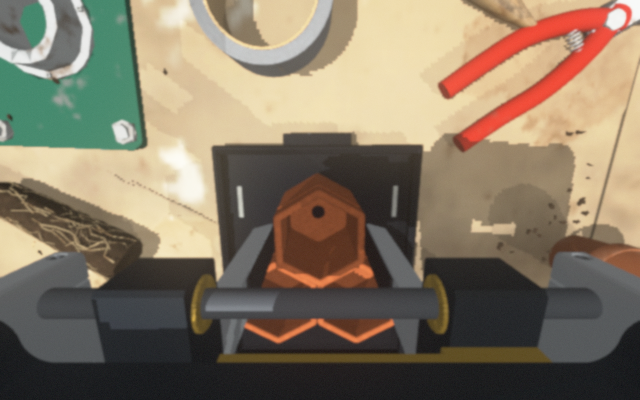

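The crop and wrist view show the held pot sitting squarely in the far notch, its V at wrist (318,265), still about 10 mm above the floor. I'll lower it.

```bash
python3 -m inch '[[0,0,0.05,0,0,0,-1],[0,0,0.05,0,0,0,-1],[0,0,0.05,0,0,0,-1],[0,0,0.04,0,0,0,-1],[0,0,0.03,0,0,0,-1],[0,0,0.02,0,0,0,-1],[0,0,0.01,0,0,0,-1],[0,0,0,0,0,0,-1],[0,0,0,0,0,0,-1],[0,0,0,0,0,0,-1]]';python3 tgt.py 637.7 -13.4 48.5 1.2
```

```text
t: 8.0
eef_pos: [637.6, -13.2, 48.8]
tcp_rot: [[1.0, 0.021, 0.0], [0.021, -1.0, 0.0], [0.0, -0.0, -1.0]]
wrist_force: [0.3, 0.4, -1.5]
gripper_width: 59.5
t 8.0 pos [637.6 -13.2  48.8] psi 1.23 shift [0.   0.   0.01] norm 0.01 turn [-0. -0.  0.] w 59.5 F [ 0.3  0.4 -1.5]
```

```bash
python3 -m inch '[[0,0,0.01,0,0,0,-1],[0,0,0.01,0,0,0,-1],[0,0,0.01,0,0,0,-1],[0,0,0.01,0,0,0,-1],[0,0,0.01,0,0,0,-1],[0,0,0,0,0,0,-1],[-0.02,0,0,0,0,0,-1],[-0.02,0,0,0,0,0,-1],[0,0,0,0,0,0,-1],[0,0,0,0,0,0,-1]]';python3 tgt.py 637.7 -13.4 48.5 1.2
```

```text
t: 8.83
eef_pos: [637.3, -13.2, 48.5]
tcp_rot: [[1.0, 0.022, 0.004], [0.022, -1.0, -0.0], [0.004, 0.0, -1.0]]
wrist_force: [1.2, 1.2, 9.4]
gripper_width: 59.4
t 8.8333 pos [637.3 -13.2  48.5] psi 1.24 shift [ 0.01  0.01 -0.  ] norm 0.01 turn [ 0.   -0.03  0.01] w 59.4 F [1.2 1.2 9.4]
```

```bash
python3 -m inch '[[0,0,-0.04,0,0,0,-1],[0,0,0,0,0,0,-1],[-0.02,0,0,0,0,0,-1],[-0.02,0,0,0,0,0,-1],[-0.02,0,0,0,0,0,-1],[-0.02,0,0,0,0,0,-1],[-0.02,0,0,0,0,0,-1],[0,0,0,0,0,0,-1],[0,0,0,0,0,0,-1],[0,0,0,0,0,0,-1]]';python3 tgt.py 637.7 -13.4 48.5 1.2
```

```text
t: 9.67
eef_pos: [635.7, -13.1, 49.8]
tcp_rot: [[1.0, 0.021, 0.01], [0.021, -1.0, 0.0], [0.01, 0.0, -1.0]]
wrist_force: [22.6, 2.0, -2.9]
gripper_width: 59.0
t 9.6667 pos [635.7 -13.1  49.8] psi 1.23 shift [0.05 0.01 0.03] norm 0.06 turn [ 0.   -0.08  0.  ] w 59.0 F [22.6  2.  -2.9]
```

Fx 22.6 N shows it touching both pair pots. I'll ease off, set it down and release.

```bash
python3 -m inch '[[0.03,0,0,0,0,0,-1],[0.03,0,0,0,0,0,-1],[0,0,0.01,0,0,0,-1],[0,0,0.02,0,0,0,-1],[0,0,0,0,0,0,-1],[0,0,0,0,0,0,-1],[0,0,0,0,0,0,0.35],[0,0,0,0,0,0,0.4],[0,0,0,0,0,0,0.6],[0,0,0,0,0,0,0.6]]';python3 tgt.py 637.7 -13.4 48.5 1.2
```

```text
t: 10.5
eef_pos: [633.9, -13.4, 46.7]
tcp_rot: [[1.0, 0.021, -0.001], [0.021, -1.0, -0.0], [-0.001, 0.0, -1.0]]
wrist_force: [0.2, -0.4, 1.3]
gripper_width: 73.8
t 10.5 pos [633.9 -13.4  46.7] psi 1.22 shift [ 0.09  0.   -0.04] norm 0.1 turn [0.   0.01 0.  ] w 73.8 F [ 0.2 -0.4  1.3]
```

```bash
python3 -m inch '[[0,0,0,0,0,0,0.7],[0,0,-0.1,0,0,0,0.7],[0,0,-0.2,0,0,0,0.7],[0,0,-0.35,0,0,0,0.7],[0,0,-0.5,0,0,0,0.7],[0,0,-0.5,0,0,0,0.7],[0,0,-0.5,0,0,0,0.7],[0,0,-0.4,0,0,0,0.7],[0,0,-0.3,0,0,0,0.7],[0,0,-0.1,0,0,0,0.7]]';python3 tgt.py 507 -419 165 0;python3 look.py g wrist side
```

```text
t: 11.33
eef_pos: [635.0, -13.3, 167.8]
tcp_rot: [[1.0, 0.021, 0.003], [0.021, -1.0, -0.0], [0.003, 0.0, -1.0]]
wrist_force: [-0.1, -0.4, 0.1]
gripper_width: 79.9
t 11.3333 pos [635.  -13.3 167.8] psi 1.23 shift [-3.42 10.07  0.06] norm 10.63 turn [ 0.   -0.03  0.18] w 79.9 F [-0.1 -0.4  0.1]
```

View pics/g_wrist.png

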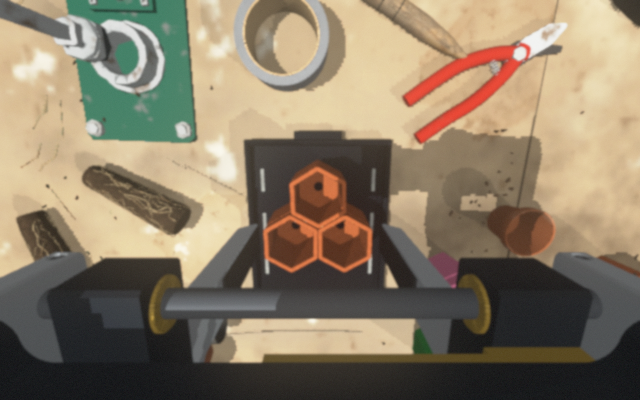

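View pics/g_side.png

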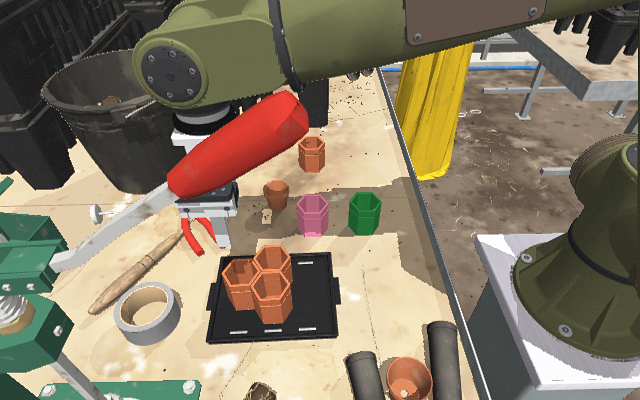

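The wrist view shows pot A nested at (318,195), its rim flush against both pair rims at (291,243) and (346,243). The side view shows it standing upright. Next, pot B.

```bash
python3 -m inch '[[-0.15,0.45,0,0,0,0,0.7],[-0.32,0.94,0,0,0,0,0.7],[-0.32,0.94,0,0,0,0,0.7],[-0.32,0.94,0,0,0,0,0.7],[-0.32,0.94,0,0,0,0,0.7],[-0.32,0.94,0,0,0,0,0.7],[-0.32,0.94,0,0,0,0,0.7],[-0.32,0.94,0,0,0,0,0.7],[-0.32,0.94,0,0,0,0,0.7],[-0.32,0.94,0,0,0,0,0.7]]';python3 tgt.py 507 -419 165 0
```

```text
t: 12.27
eef_pos: [519.5, -373.7, 163.8]
tcp_rot: [[1.0, 0.021, -0.001], [0.021, -1.0, 0.001], [-0.001, -0.001, -1.0]]
wrist_force: [0.3, -0.6, 0.6]
gripper_width: 79.9
t 12.2667 pos [ 519.5 -373.7  163.8] psi 1.23 shift [-0.34  1.13 -0.03] norm 1.18 turn [-0.01  0.01  0.18] w 79.9 F [ 0.3 -0.6  0.6]
```

```bash
python3 -m inch '[[-0.2,0.6,0,0,0,0,0.7],[-0.14,0.45,0,0,0,0.1,0.7],[0,0,0,0,0,0.06,0.7],[0,0,0,0,0,0,0.7],[0,0,0,0,0,0,0.7],[0,0,0,0,0,0,0.7],[0,0,0,0,0,0,0.7],[0,0,0,0,0,0,0.7],[0,0,0,0,0,0,0.7],[0,0,0,0,0,0,0.7]]';python3 tgt.py 507 -419 165 0;python3 look.py h wrist; python3 -c "
import cv2
t=cv2.imread('pics/h_wrist.png')
cv2.imwrite('pics/c10.png',cv2.resize(t[150:250,250:390],None,fx=5,fy=5,interpolation=cv2.INTER_CUBIC))"
```

```text
t: 13.1
eef_pos: [508.2, -414.2, 165.2]
tcp_rot: [[1.0, 0.003, 0.0], [0.003, -1.0, -0.0], [0.0, 0.0, -1.0]]
wrist_force: [1.5, -0.8, 0.1]
gripper_width: 79.8
t 13.1 pos [ 508.2 -414.2  165.2] psi 0.15 shift [-0.03  0.12  0.01] norm 0.12 turn [ 0.   -0.    0.02] w 79.8 F [ 1.5 -0.8  0.1]
```

View pics/c10.png

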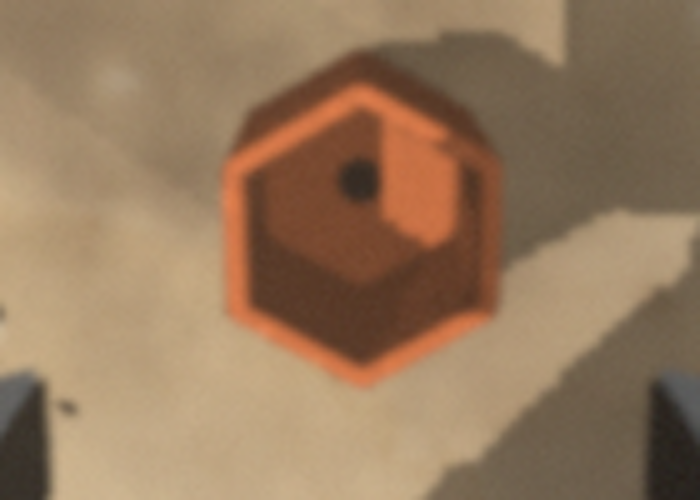

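```bash
python3 - <<'E'
from geo import *
from m2 import wcam
from cell import observe
q=full([(362,82),(500,160),(493,315),(364,388),(228,315),(223,160)],5,(250,150))
print(fit([(wcam(observe()),q)],[507,-419,75,0],75))
E
python3 tgt.py 507 -419 42 0
```

```text
(array([ 5.0686e+02, -4.1846e+02,  3.1000e-01]), np.float64(0.54))
t 13.15 pos [ 508.2 -414.3  165.2] psi 0.15 shift [-0.03  0.12  3.08] norm 3.08 turn [ 0.   -0.    0.02] w 80.1 F [-0.   0.2  0.7]
```

```bash
python3 -m inch '[[-0.03,0.1,0.05,0,0,0,0.7],[0,0,0.4,0,0,0,0.7],[0,0,0.5,0,0,0,0.7],[0,0,0.5,0,0,0,0.7],[0,0,0.5,0,0,0,0.7],[0,0,0.45,0,0,0,0.7],[0,0,0.35,0,0,0,0.7],[0,0,0.23,0,0,0,0.7],[0,0,0.1,0,0,0,0.7],[0,0,0,0,0,0,0.7]]' && python3 -m inch '[[0,0,0,0,0,0,-1],[0,0,0,0,0,0,-1],[0,0,0,0,0,0,-1],[0,0,0,0,0,0,-1],[0,0,0,0,0,0,-1],[0,0,0,0,0,0,-1],[0,0,0,0,0,0,-1],[0,0,0,0,0,0,-1],[0,0,0,0,0,0,-1],[0,0,0,0,0,0,-1]]' 20;python3 tgt.py 507 -418 42 0
```

```text
t: 13.98
eef_pos: [506.6, -418.5, 41.3]
tcp_rot: [[1.0, 0.002, -0.001], [0.002, -1.0, 0.001], [-0.001, -0.001, -1.0]]
wrist_force: [0.5, 0.4, -0.0]
gripper_width: 79.8
t: 14.82
eef_pos: [507.2, -418.6, 42.7]
tcp_rot: [[1.0, 0.002, 0.001], [0.002, -1.0, -0.001], [0.001, 0.001, -1.0]]
wrist_force: [-0.8, 2.0, 5.5]
gripper_width: 59.4
t 14.8167 pos [ 507.2 -418.6   42.7] psi 0.13 shift [-0.01 -0.02  0.02] norm 0.02 turn [ 0.01 -0.01  0.02] w 59.4 F [-0.8  2.   5.5]
```

```bash
python3 -m inch '[[0,0,-0.1,0,0,0,-1],[0,0,-0.2,0,0,0,-1],[0,0,-0.3,0,0,0,-1],[0,0,-0.4,0,0,0,-1],[0,0,-0.5,0,0,0,-1],[0,0,-0.5,0,0,0,-1],[0,0,-0.4,0,0,0,-1],[0,0,-0.3,0,0,0,-1],[0,0,-0.1,0,0,0,-1],[0,0,0,0,0,0,-1]]';python3 tgt.py 526 -15.5 155 1.2
```

```text
t: 15.65
eef_pos: [507.1, -418.7, 155.1]
tcp_rot: [[1.0, 0.002, 0.001], [0.002, -1.0, -0.001], [0.001, 0.001, -1.0]]
wrist_force: [-0.1, 0.6, -1.7]
gripper_width: 59.3
t 15.65 pos [ 507.1 -418.7  155.1] psi 0.12 shift [ 4.900e-01 -1.008e+01 -1.000e-02] norm 10.09 turn [ 0.01 -0.01 -0.16] w 59.3 F [-0.1  0.6 -1.7]
```

```bash
python3 -m inch '[[0.03,-0.4,0,0,0,0,-1],[0.05,-0.8,0,0,0,0,-1],[0.05,-0.95,0,0,0,0,-1],[0.05,-0.95,0,0,0,0,-1],[0.05,-0.95,0,0,0,0,-1],[0.05,-0.95,0,0,0,0,-1],[0.05,-0.95,0,0,0,0,-1],[0.05,-0.95,0,0,0,0,-1],[0.05,-0.95,0,0,0,0,-1],[0.05,-0.85,0,0,0,0,-1]]' && python3 -m inch '[[0,-0.7,0,0,0,0,-1],[0,-0.5,0,0,0,-0.08,-1],[0,-0.15,0,0,0,-0.08,-1],[0,0,0,0,0,0,-1],[0,0,0,0,0,0,-1],[0,0,0,0,0,0,-1],[0,0,0,0,0,0,-1],[0,0,0,0,0,0,-1],[0,0,0,0,0,0,-1],[0,0,0,0,0,0,-1]]';python3 tgt.py 526 -15.5 155 1.2;python3 look.py i wrist
```

```text
t: 16.48
eef_pos: [524.6, -68.2, 153.0]
tcp_rot: [[1.0, 0.003, -0.002], [0.003, -1.0, 0.0], [-0.002, -0.0, -1.0]]
wrist_force: [0.8, 0.1, -1.4]
gripper_width: 59.7
t: 17.32
eef_pos: [525.1, -16.9, 153.9]
tcp_rot: [[1.0, 0.021, -0.0], [0.021, -1.0, -0.0], [-0.0, 0.0, -1.0]]
wrist_force: [-0.3, -0.8, -1.1]
gripper_width: 59.8
t 17.3167 pos [525.1 -16.9 153.9] psi 1.19 shift [ 0.02 -0.03 -0.03] norm 0.05 turn [ 0.  0. -0.] w 59.8 F [-0.3 -0.8 -1.1]
```

View pics/i_wrist.png

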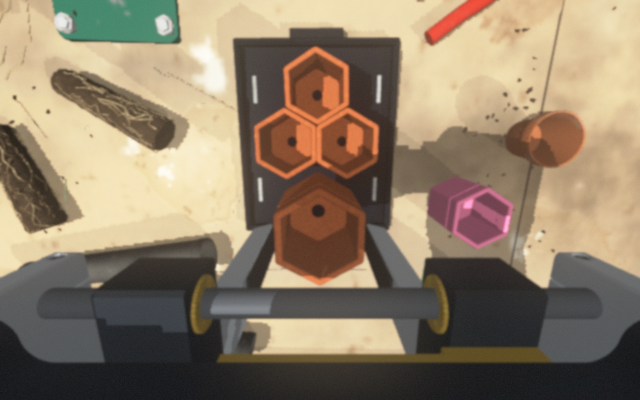

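The wrist view shows pot B held at (319,230), in line with the near notch, and the packed trio at (316,85), (287,143) and (346,142). I'll measure the trio before lowering.

```bash
python3 -c "
import cv2
t=cv2.imread('pics/i_wrist.png')
cv2.imwrite('pics/c11.png',cv2.resize(t[40:185,245:390],None,fx=4.1,fy=4.1,interpolation=cv2.INTER_CUBIC))"
```

```text
(no output)
```

View pics/c11.png

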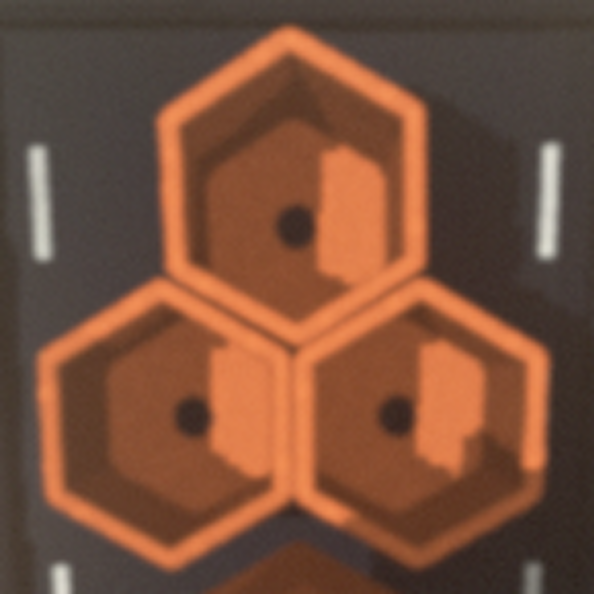

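Run:
```python
from geo import *
from m2 import wcam
from cell import observe
W=wcam(observe())
for n,q,p in (('A',[(290,26),(428,105),(424,272),(298,340),(172,272),(157,112)],[634,-13,80,0]),('P+',[(163,278),(290,355),(290,495),(170,570),(50,497),(40,355)],[581,15,80,0]),('P-',[(422,278),(550,352),(542,497),(418,570),(298,497),(298,355)],[581,-45,80,0])):
    q=full(q,4.1,(245,40)); print(n,fit([(W,q)],p,80))
```

```text
A (array([633.95, -13.09,   2.38]), np.float64(0.85))
P+ (array([580.5 ,  16.23,   1.35]), np.float64(0.8))
P- (array([581.86, -44.19,   1.57]), np.float64(0.59))
```

```bash
python3 -m inch '[[0.02,-0.04,0,0,0,0,-1],[0,0,0.1,0,0,0,-1],[0,0,0.25,0,0,0,-1],[0,0,0.4,0,0,0,-1],[0,0,0.5,0,0,0,-1],[0,0,0.5,0,0,0,-1],[0,0,0.4,0,0,0,-1],[0,0,0.2,0,0,0,-1],[0,0,0.05,0,0,0,-1],[0,0,0,0,0,0,-1]]';python3 tgt.py 527 -15.2 47.5 1.2; python3 look.py j wrist side
```

```text
t: 18.2
eef_pos: [525.8, -14.8, 57.6]
tcp_rot: [[1.0, 0.021, -0.001], [0.021, -1.0, 0.0], [-0.001, -0.0, -1.0]]
wrist_force: [-0.0, 0.5, -1.2]
gripper_width: 59.6
t 18.2 pos [525.8 -14.8  57.6] psi 1.23 shift [0.03 0.01 0.25] norm 0.26 turn [-0.    0.01  0.  ] w 59.6 F [-0.   0.5 -1.2]
```

View pics/j_wrist.png

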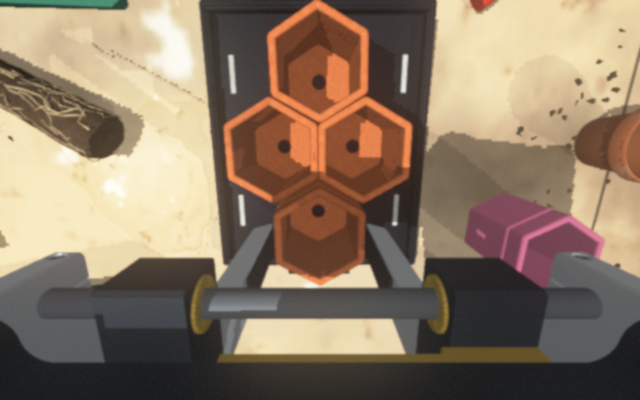

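View pics/j_side.png

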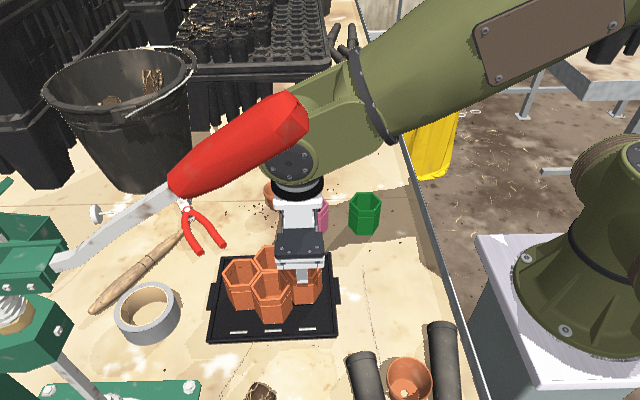

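Pot B lines up with the near notch, its V at wrist (318,180). I'll lower it, then nudge it into contact.

```bash
python3 -m inch '[[0,0,0.05,0,0,0,-1],[0,0,0.05,0,0,0,-1],[0,0,0.05,0,0,0,-1],[0,0,0.04,0,0,0,-1],[0,0,0.02,0,0,0,-1],[0,0,0.01,0,0,0,-1],[0.02,0,0,0,0,0,-1],[0.02,0,0,0,0,0,-1],[0,0,0,0,0,0,-1],[0,0,0,0,0,0,-1]]' && python3 -m inch '[[0.02,0,0,0,0,0,-1],[0.02,0,0,0,0,0,-1],[0.02,0,0,0,0,0,-1],[0,0,0,0,0,0,-1],[0,0,0,0,0,0,-1],[0,0,0,0,0,0,-1],[0,0,0,0,0,0,-1],[0,0,0,0,0,0,-1],[0,0,0,0,0,0,-1],[0,0,0,0,0,0,-1]]';python3 tgt.py 529 -15.2 47.5 1.2
```

```text
t: 19.13
eef_pos: [527.6, -14.8, 49.2]
tcp_rot: [[1.0, 0.021, 0.0], [0.021, -1.0, -0.0], [0.0, 0.0, -1.0]]
wrist_force: [0.4, 0.1, -1.9]
gripper_width: 59.7
t: 19.97
eef_pos: [529.2, -14.7, 49.0]
tcp_rot: [[1.0, 0.021, -0.002], [0.021, -1.0, 0.0], [-0.002, -0.0, -1.0]]
wrist_force: [-5.1, 0.4, 0.6]
gripper_width: 59.6
t 19.9667 pos [529.2 -14.7  49. ] psi 1.23 shift [-0.01  0.01  0.04] norm 0.04 turn [-0.    0.02  0.  ] w 59.6 F [-5.1  0.4  0.6]
```

```bash
python3 -m inch '[[-0.01,0,0.01,0,0,0,-1],[0,0,0.01,0,0,0,-1],[0,0,0.01,0,0,0,-1],[0,0,0.01,0,0,0,-1],[0,0,0.01,0,0,0,-1],[0,0,0,0,0,0,-1],[0,0,0,0,0,0,-1],[0,0,0,0,0,0,-1],[0,0,0,0,0,0,-1],[0,0,0,0,0,0,-1]]';python3 tgt.py 529 -15.2 47.5 1.2
```

```text
t: 20.8
eef_pos: [529.4, -14.6, 47.7]
tcp_rot: [[1.0, 0.021, -0.0], [0.021, -1.0, 0.0], [-0.0, -0.0, -1.0]]
wrist_force: [-7.6, 1.8, 8.7]
gripper_width: 59.5
t 20.8 pos [529.4 -14.6  47.7] psi 1.23 shift [-0.01  0.01  0.  ] norm 0.02 turn [-0.  0.  0.] w 59.5 F [-7.6  1.8  8.7]
```

On the floor (Fz 8.7 N) and against the pair (Fx −7.6 N). Releasing and backing off upwards.

```bash
python3 -m inch '[[0,0,0,0,0,0,0.35],[0,0,0,0,0,0,0.4],[0,0,0,0,0,0,0.5],[0,0,0,0,0,0,0.6],[0,0,0,0,0,0,0.7],[0,0,0,0,0,0,0.7],[0,0,0,0,0,0,0.7],[0,0,0,0,0,0,0.7],[0,0,-0.05,0,0,0,0.7],[0,0,-0.1,0,0,0,0.7]]' && python3 -m inch '[[0,0,-0.2,0,0,0,0.7],[0,0,-0.3,0,0,0,0.7],[0,0,-0.4,0,0,0,0.7],[0,0,-0.5,0,0,0,0.7],[0,0,-0.5,0,0,0,0.7],[0,0,-0.5,0,0,0,0.7],[0,0,-0.4,0,0,0,0.7],[0,0,-0.3,0,0,0,0.7],[0,0,-0.1,0,0,0,0.7],[0,0,0,0,0,0,0.7]]';python3 tgt.py 469 -16 170 1.2
```

```text
t: 21.63
eef_pos: [529.3, -14.8, 53.0]
tcp_rot: [[1.0, 0.021, -0.001], [0.021, -1.0, 0.0], [-0.001, -0.0, -1.0]]
wrist_force: [-0.4, 0.7, 0.3]
gripper_width: 79.8
t: 22.47
eef_pos: [529.9, -14.8, 182.5]
tcp_rot: [[1.0, 0.021, 0.002], [0.021, -1.0, -0.0], [0.002, 0.0, -1.0]]
wrist_force: [0.4, 0.6, 0.4]
gripper_width: 79.8
t 22.4667 pos [529.9 -14.8 182.5] psi 1.23 shift [-1.52 -0.    0.31] norm 1.55 turn [ 0.   -0.02  0.  ] w 79.8 F [0.4 0.6 0.4]
```

```bash
python3 -m inch '[[-0.2,0,0,0,0,0,0.7],[-0.3,0,0,0,0,0,0.7],[-0.4,0,0,0,0,0,0.7],[-0.4,0,0,0,0,0,0.7],[-0.3,0,0,0,0,0,0.7],[-0.1,0,0,0,0,0,0.7],[0,0,0,0,0,0,0.7],[0,0,0,0,0,0,0.7],[0,0,0,0,0,0,0.7],[0,0,0,0,0,0,0.7]]'; python3 look.py k wrist side top; python3 -c "
import cv2,numpy as np
t=cv2.imread('pics/k_wrist.png');s=cv2.imread('pics/k_side.png')
cv2.imwrite('pics/c12.png',np.hstack([cv2.resize(t[20:220,235:405],(400,470),interpolation=3),cv2.resize(s[235:350,200:350],None,fx=2.6,fy=470/115,interpolation=3)]))"
```

```text
t: 23.3
eef_pos: [461.8, -16.2, 180.9]
tcp_rot: [[1.0, 0.021, -0.0], [0.021, -1.0, 0.0], [-0.0, -0.0, -1.0]]
wrist_force: [0.6, 0.0, -0.3]
gripper_width: 79.8
```

View pics/k_wrist.png

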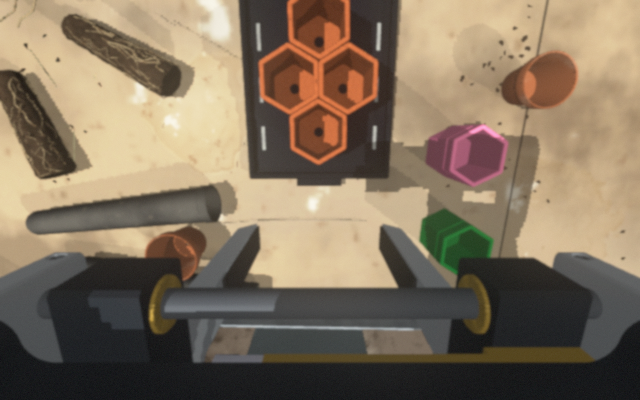

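View pics/c12.png

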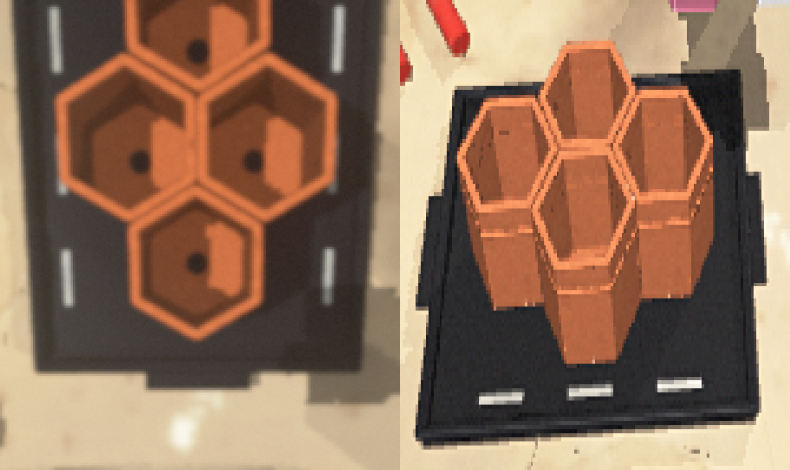

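Run:
```python
from geo import *
from m2 import wcam
from cell import observe
o=observe();W=wcam(o)
for n,q,p in (('B',[(197,187),(263,222),(260,300),(196,339),(133,302),(131,222)],[530,-15,80,0]),('P+',[(125,55),(193,92),(193,182),(127,217),(62,180),(57,97)],[581,15,80,0]),('P-',[(267,57),(336,95),(331,180),(265,220),(202,182),(202,97)],[581,-45,80,0])):
    q=full(q,(2.353,2.35),(235,20)); print(n,fit([(W,q)],p,80))
print(o['t'])
```

```text
B (array([529.1 , -14.97,   1.28]), np.float64(0.9))
P+ (array([580.67,  16.5 ,   1.44]), np.float64(1.27))
P- (array([581.47, -44.23,   1.84]), np.float64(1.33))
23.45
```

B is 52 mm from the middle of the pair, about 0.1 mm sideways and parallel. Both pots are in place, so I'm handing in.

```bash
python3 -c "
from cell import sign_off; print(sign_off())"
```

```text
the job is handed in; nothing more can be done
None
```

Both loose terracotta hexagonal pots are packed in the tray, one in each notch of the pair. I handed the job in at about 23.5 s of the 69 s; no verdict is reported.

- **Far notch:** the pot first seen at top-view pixel (359,226). My last measurement put it about 53 mm from the middle of the pair, under 1 mm sideways and within about 1° of parallel.
- **Near notch:** the pot first seen at (409,197). It measured about 52 mm from the middle, under 1 mm sideways and parallel.
- **Contact:** before release, the wrist force showed each pot touching the pair pots and resting on the tray floor. The final pictures show both upright with their flats against both pair pots. The pink, green and round pots were not moved.
- **Disagreement:** two-view rim heights read 69–73 mm for the loose pots against the stated 75 mm, and 77–78 mm for the pair against 80 mm. I used the stated heights when fitting positions and checked floor contact by force.

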